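# Open the two-dial latch of a worn specimen lock box

### The job

Open the latch of the grey specimen lock box: set its left dial to 3 and its right dial to 1, then slide the latch bar fully to the left and let go. The lock is worn, so each dial only catches somewhere clockwise past its number, short of the next one: feel for the catch and do not force a dial once it has caught. Leave the tube rack, the mouse and the jar as they are.

Things in the scene. Friction and masses are not known exactly. Their poses are not given: they have to be found in the camera images.
- box_top (a point): Top deck of a fixed grey steel lock box, 90 mm above the bench. Axes: x to the box's back (away from the robot), y to its left, z up. In them the box spans x -100 to 100, y -170 to 150 mm; left dial axis at (15, 60), right dial axis at (15, -60), latch bar along the front at x -52; a fixed keeper bridge, 18 mm high, over the bar's right end at y -144.
- ring_a (a point): Point on the deck on the left dial's axis; axes as box_top. A steel collar, 68 mm diameter, around the dial stands 7 mm proud and blocks a tooth of the latch bar while the dial is locked; it snaps down flush and stays down when the dial is caught. Around it on the deck are six stations, 48 degrees apart: 1 to 5 dots are the numbers 1 to 5, a dash is 0.
- ring_b (a point): The same for the right dial: its own collar and its own stations.
- dial_a_grip (a point): LEFT dial (seen from the robot): black knob with upright grip bar 14 mm wide, from 22 mm behind the axis to a pointed nose 20 mm ahead (white line on top), standing 14 to 41 mm above the deck on a round skirt of 42 mm diameter. Point: on the dial's vertical axis, 28 mm above the deck, half-way up the bar. x axis: along the bar to the nose (pointer), z up; turns with the dial.
- dial_b_grip (a point): RIGHT dial, of the same shape; point and axes as for the left dial.
- dial_a (a joint): Left dial setting, rad, growing clockwise from above, 0 to 4.19; number n is at n x 0.838 (3 is 2.513); the pointer is (2.094 - setting) rad anticlockwise of box x. Starts at 1.8 to 2.3. Turns with about 0.05 Nm and stays put. Catch: somewhere 0.12 to 0.72 past the number (2.63 to 3.23), from either direction, with 0.05 play; then it resists both ways.
- dial_b (a joint): Right dial setting, as the left one (1 is 0.838). Starts above its number, at 1.9 to 2.35, so it is turned anticlockwise; its catch lies somewhere 0.12 to 0.72 past the number (0.96 to 1.56).
- strain_a (a joint): How far the dial pushes the left dial's caught catch aside against its spring, rad, positive clockwise; near 0 while free or relaxed. 3 Nm per rad, springs back on release. Beyond 0.11 either way (about 0.33 Nm on the dial) the lock has been forced.
- strain_b (a joint): The same for the right dial's catch.
- latch (a joint): Travel of the latch bar to the left (box y), m: 0 locked, 0.035 fully open against its stop. Sliding friction about 3 N. With a dial not caught it stops after some 3 mm.
- latch_tab (a point): Middle of the black upright tab on the latch bar: 12 mm thick (box x), 30 mm long (box y), standing from 10 to 44 mm above the deck; the point is 29 mm above the deck. Axes as box_top. Moves with the bar.
- tube_rack: Bystander left of the box: loose green rack, 156 x 108 x 50 mm, holding a few capped tubes up to 90 mm high; origin under its centre.
- mouse: Bystander right of the box: loose black computer mouse, about 76 x 60 x 32 mm; origin under it.
- jar: Bystander right of the box towards the back: loose clear jar, 52 mm diameter, 70 mm high; origin under its centre.

How it is judged:
At the end, for the whole second after the job is handed in: The latch bar is slid at least 30 mm to the left and at rest, the left dial rests in its catch past 3 and the right dial in its catch past 1 (each 0.02 to 0.8 rad clockwise of the number) (value of joint latch above 0.03 m and velocity of joint latch below 0.005 m/s and value of joint dial_a between 2.533 and 3.313 rad and value of joint dial_b between 0.858 and 1.638 rad); the robot touches nothing.
It fails at once if the left dial is forced against its catch (more than 0.11 rad of catch spring, about 0.33 Nm) (value of joint strain_a above 0.11 rad or value of joint strain_a below -0.11 rad).
It fails at once if the right dial is forced against its catch (more than 0.11 rad of catch spring, about 0.33 Nm) (value of joint strain_b above 0.11 rad or value of joint strain_b below -0.11 rad).
It fails at once if the tube rack is moved by more than 15 mm (distance of tube_rack from where it was at the start of the episode above 0.015 m).
It fails at once if the mouse is moved by more than 15 mm (distance of mouse from where it was at the start of the episode above 0.015 m).
It fails at once if the jar is moved by more than 15 mm (distance of jar from where it was at the start of the episode above 0.015 m).
It also fails if it takes over 72 s, if anything falls off the work surface, if the arm or the gripper's body presses on something with over 40 N, if the wrist force passes 120 N, or if a joint passes its speed limit or range.

### The arm

A 7-joint arm with a two-finger parallel gripper is mounted at the origin on the work surface. World frame = base frame: x ahead of the robot, y to its left, z up, the work surface at z = 0. Lengths are in m, angles in rad, forces in N, time in s.
With the tool pointing down it reaches from about 0.425 to 0.875 m from the base axis. Payload 4.7 kg.
Tool frame: the origin (TCP) lies on the centre line of the jaws, within the pads' length; the fingertips stand 8 mm ahead of it and the grasp point (between the pads) lies 11 mm behind it; z points along the fingers, y is the direction in which the jaws open and shut (so a half turn about z gives the same grasp; the last joint's range is limited). The gripper opens to 87 mm and grips with 3 to 60 N. Pads are 19 mm wide; open, the fingers measure 117 mm over their backs; the gripper's body (75 mm by 190 mm) begins 51 mm behind the grasp point.
Start: joints at [1.319, 0.321, -0.07, 1.45, 0.023, 1.371, -0.057], TCP at [0.171, -0.627, 0.231] pointing down, gripper open.
Joint ranges: [-2.86, 2.86], [-0.3, 2.09], [-1.38, 1.24], [0.06, 2.45], [-1.56, 4.7], [0.09, 2.05], [-2.69, 2.69]. Speed limits (rad/s): [2.57, 2.57, 3.14, 3.14, 3.14, 3.14, 3.14].

### API

Orientations are given as a rotation vector (axis times angle).
In Python, from bench import ctrl, cams, workorder gives the robot as it stands. The module is installed in compiled form; this text tells all that it offers.
- The arm moves only by the tool carry_out, never from a script. Its argument "rows" is a list of rows, each an object with "offset": the shift along the tool's x, y, z in m, a list of three; "rot": the turn, a rotation vector about the tool's x, y, z in degrees, a list of three; "gripper": the opening, from 0 (shut) to 1 (fully open). In form: [{"offset": [dx, dy, dz], "rot": [rx, ry, rz], "gripper": gripper}, ...]. A call has 1 to 10 rows; each row shifts and turns the commanded pose from where the row before left it, along the tool's axes as they then stand; what a row does not reach is not made up. A row lasts 1/8 s, in which the tool goes at most 62.5 mm and 10.7 degrees, less where a joint would pass 70% of its speed; a pose out of reach is approached as far as the arm can. A call is refused whole if a number of a shift passes 0.0625 or a number of a turn 10.7, either way. A call with a gripper value outside its range is refused whole. The fingers move at their own pace and stop on an object; "grip_force" is the grip in N (left out, the last holds). Time passes only in rows, so rows that do not move let the fingers close. It gives the time, the measured TCP pose, the force and the opening at its end, in the units of the state.
- ctrl.get_state(): the state, without advancing time (a new reading comes with each control period).
- cams.get_image(name): name is "scene" or "top" or "wrist"; returns a dict with "img" (400x640x3 uint8, red, green, blue), "vfov" (degrees; the focal length in pixels is half the picture's height over the tangent of half this angle, whatever the lens; pixels are square), "cx", "cy" (the principal point, pixels), "R" (3x3) and "t" (3): a world point X has camera coordinates R X + t. Camera axes: x right, y down, z forward; pixel columns grow to the right and rows downward; lengths in m; the calibration is good to about 2 mm. The wrist camera is an equidistant fisheye: a pixel r from the principal point sees the ray r / f radians off the axis. A picture is of the moment at which its call begins. There is no depth.
- workorder.close_job(): hands the job in, once; it reports no verdict.
The state is a dict: "time": time; "joint_positions": joint angles; "qd": joint speeds; "joint_torque": joint torques, N m; "position": TCP position; "tool_rot": TCP orientation; "ft_force": force on the tool from outside, world axes, zero at the start; "torque": the same for the moment, N m; "grip_width": opening from 0.0 (shut) to 1.0 (fully open).
Only numpy, scipy, OpenCV 4.12 (cv2) and the standard library are available. Lean on these libraries where they do the work, as an engineer would, in place of code of your own. Each camera call takes 0.05 s, during which the arm holds its last target.

## Working session

There is one attempt and no reset: what is moved stays moved. The work goes in short steps, Python scripts to look and compute and a tool call to move; the robot and the scene stay as the last step left them, time stands still between calls to the robot, and variables do not carry over. Pictures are saved under pics/ and viewed, and the job is handed in when it is done.

Besides the shell and the picture viewer there is one more tool, called after "Emit:" as name(argument=value, ...) on one line, values as JSON. carry_out: Moves the arm, as the interface text tells. Its arguments: {"type":"object","properties":{"rows":{"type":"array"},"grip_force":{"type":"number"}},"required":["rows"]}

```bash
mkdir -p pics; python3 - <<'E'
from bench import ctrl,cams
import cv2
s=ctrl.get_state();print(s)
for n in ["scene","top"]:
    d=cams.get_image(n);cv2.imwrite(f"pics/{n}0.png",d["img"][:,:,::-1]);print(n,d["vfov"],d["cx"],d["cy"],d["R"],d["t"])
E
```

```text
{'time': 0.0, 'joint_positions': array([ 1.31911997,  0.32184631, -0.07006414,  1.45167914,  0.02259981,
        1.37076567, -0.05690692]), 'qd': array([-1.11941636e-03, -1.91923944e-04,  2.28371790e-03,  5.74506291e-05,
        3.02256533e-04, -2.02126949e-03, -2.24098095e-03]), 'joint_torque': array([ 7.89713722e-04, -4.91278625e+01, -4.04016897e-01, -3.12519658e+01,
       -6.39937911e-02,  4.36598877e-02,  1.49730708e-04]), 'position': array([ 0.17052933, -0.62668218,  0.22944411]), 'tool_rot': array([-3.11203139e+00, -4.16010450e-01,  5.57289460e-04]), 'ft_force': array([0.24662904, 0.00977502, 0.49108308]), 'torque': array([-0.01778788, -0.01771069, -0.00456421]), 'grip_width': 1.0021519694085472}
scene 54.13458475676516 308.94114130278956 200.30589785181408 [[-5.26911327e-01  8.49920164e-01 -4.10481978e-04]
 [ 4.56036109e-01  2.82313746e-01 -8.43996455e-01]
 [-7.17213721e-01 -4.44898486e-01 -5.36348595e-01]] [ 0.25003654 -0.18691288  1.4792076 ]
top 46.675274843017476 317.51236452392567 201.47709704184254 [[-1.89876903e-02 -9.99819716e-01  4.62207780e-05]
 [-9.88326897e-01  1.87624396e-02 -1.51188346e-01]
 [ 1.51160222e-01 -2.91639872e-03 -9.88504973e-01]] [0.07793157 0.57699888 1.30907492]
```

View pics/scene0.png

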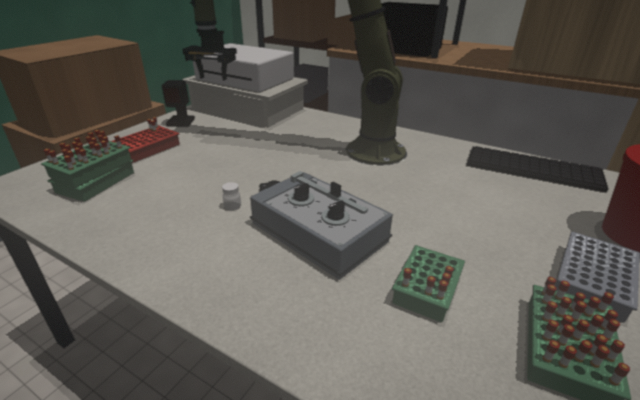

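View pics/top0.png

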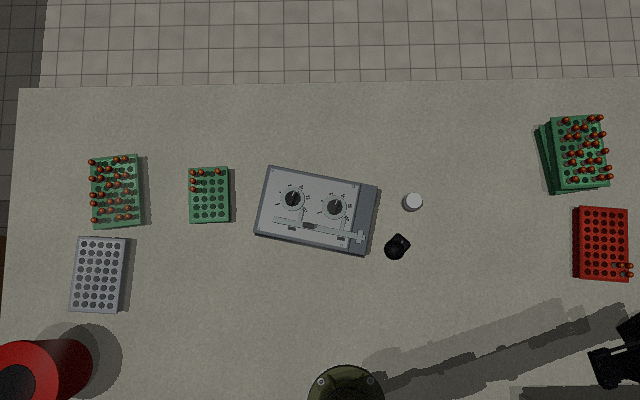

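```bash
cat > h.py <<'E'
import numpy as np,cv2
from bench import ctrl,cams
from scipy.spatial.transform import Rotation as Ro
def K(d): return d["img"].shape[0]/2/np.tan(np.radians(d["vfov"])/2)
def ray(d,u,v,fish=False):
    f=K(d);x=np.array([(u-d["cx"])/f,(v-d["cy"])/f])
    if fish:
        th=np.hypot(*x);c=np.array([*(x/max(th,1e-9)*np.sin(th)),np.cos(th)])
    else: c=np.array([x[0],x[1],1])
    R=np.array(d["R"]);t=np.array(d["t"]);return -R.T@t,R.T@c
def onz(d,u,v,z,fish=False):
    o,r=ray(d,u,v,fish);return o+r*(z-o[2])/r[2]
def proj(d,X,fish=False):
    c=np.array(d["R"])@X+np.array(d["t"]);f=K(d)
    if fish:
        a=np.hypot(c[0],c[1]);th=np.arctan2(a,c[2]);p=c[:2]/max(a,1e-9)*th
    else:p=c[:2]/c[2]
    return f*p+[d["cx"],d["cy"]]
E
python3 - <<'E'
from h import *
d=cams.get_image("top");im=d["img"][:,:,::-1]
c=im[150:270,240:440]
cv2.imwrite("pics/topz.png",cv2.resize(c,None,fx=4,fy=4,interpolation=cv2.INTER_CUBIC))
E
```

```text
(no output)
```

View pics/topz.png

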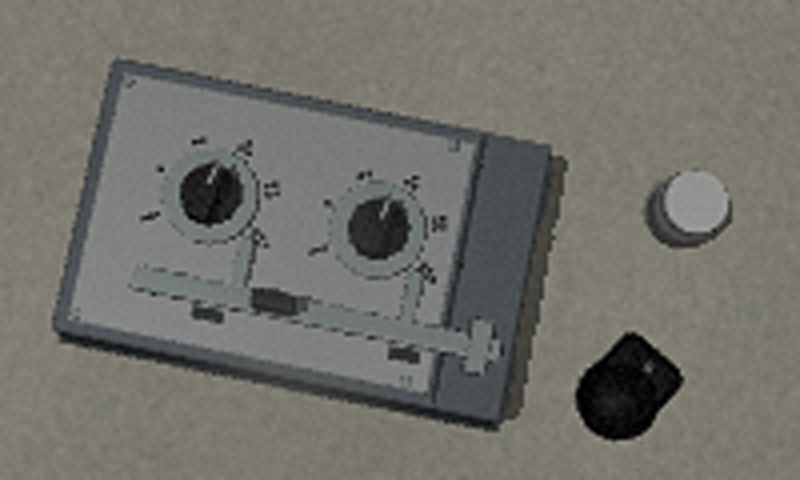

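```bash
python3 - <<'E'
from h import *
d=cams.get_image("top")
P=lambda u,v,z:onz(d,240+(u-1.5)/4,150+(v-1.5)/4,z)
for n,u,v in [("TL",115,60),("TR",550,147),("BL",57,327),("BR",497,420)]: print(n,P(u,v,.09))
a=P(211,195,.097);b=P(378,228,.097);print(a,b,np.linalg.norm(a-b))
y=(a-b)[:2];print("ang from collars",np.degrees(np.arctan2(-y[0],y[1])))
for u,v in [(115,60,),(57,327)]:pass
e=(P(115,60,.09)-P(550,147,.09))[:2];print(np.degrees(np.arctan2(-e[0],e[1])),np.linalg.norm(e))
e=(P(57,327,.09)-P(497,420,.09))[:2];print(np.degrees(np.arctan2(-e[0],e[1])),np.linalg.norm(e))
e=(P(115,60,.09)-P(57,327,.09))[:2];print(np.degrees(np.arctan2(e[1],e[0])),np.linalg.norm(e))
E
```

```text
TL [0.68030851 0.20522509 0.09      ]
TR [ 0.61137528 -0.10251852  0.09      ]
BL [0.49030846 0.24624383 0.09      ]
BR [ 0.42001084 -0.05844611  0.09      ]
[0.58039076 0.13746417 0.097     ] [0.55479903 0.02092469 0.097     ] 0.1193163345488316
ang from collars -12.385397874489525
-12.625600045850641 0.315369489057054
-12.991858661611914 0.3126942878187854
-12.182506563072518 0.19437735633336867
```

Emit:
carry_out(rows=[{"offset":[0,0,-0.03],"rot":[0,0,9.2],"gripper":1},{"offset":[0,0,-0.03],"rot":[0,0,9.2],"gripper":1},{"offset":[0,0,-0.03],"rot":[0,0,9.2],"gripper":1},{"offset":[0.024,-0.054,0],"rot":[0,0,0],"gripper":1},{"offset":[0.024,-0.054,0],"rot":[0,0,0],"gripper":1},{"offset":[0.024,-0.054,0],"rot":[0,0,0],"gripper":1},{"offset":[0.024,-0.054,0],"rot":[0,0,0],"gripper":1},{"offset":[0.024,-0.054,0],"rot":[0,0,0],"gripper":1},{"offset":[0.024,-0.054,0],"rot":[0,0,0],"gripper":1},{"offset":[0.024,-0.054,0],"rot":[0,0,0],"gripper":1}])

```text
time: 1.45
position: [0.4166, -0.2922, 0.3206]
tool_rot: [3.123, -0.339, 0.0]
ft_force: [-0.2, -1.0, 0.9]
grip_width: 1.001
```

Emit:
carry_out(rows=[{"offset":[0,-0.054,0],"rot":[0,0,0],"gripper":1},{"offset":[0,-0.054,0],"rot":[0,0,0],"gripper":1},{"offset":[0,-0.054,0],"rot":[0,0,0],"gripper":1},{"offset":[0,-0.054,0],"rot":[0,0,0],"gripper":1},{"offset":[0,-0.054,0],"rot":[0,0,0],"gripper":1},{"offset":[0,-0.054,0],"rot":[0,0,0],"gripper":1},{"offset":[0,-0.054,0],"rot":[0,0,0],"gripper":1},{"offset":[0,0,0],"rot":[0,0,0],"gripper":1}])

```text
time: 2.45
position: [0.4964, 0.0809, 0.3207]
tool_rot: [-3.123, 0.324, -0.0]
ft_force: [0.1, -0.3, 0.5]
grip_width: 1.003
```

```bash
python3 - <<'E'
from h import *
s=ctrl.get_state();print(s["position"],s["joint_positions"],s["torque"])
d=cams.get_image("wrist");print(d["vfov"],d["cx"],d["cy"],d["R"],d["t"]);o,_=ray(d,0,0);print(o)
cv2.imwrite("pics/w1.png",d["img"][:,:,::-1])
E
```

```text
[0.49637489 0.08085591 0.32068392] [ 5.33164579e-01  2.45499425e-03 -7.39356085e-01  1.63902022e+00
 -3.17188523e-04  1.50009708e+00 -1.98347353e+00] [-0.00207574  0.01042457 -0.02495652]
65.70646984690485 318.7741489327452 196.01547275485603 [[-2.04974153e-01 -9.78766958e-01 -9.15410430e-04]
 [-9.43361042e-01  1.97309964e-01  2.66718434e-01]
 [-2.60874570e-01  5.55339475e-02 -9.63774060e-01]] [0.18123423 0.39668131 0.60165175]
[0.56831767 0.06570481 0.47422004]
```

View pics/w1.png

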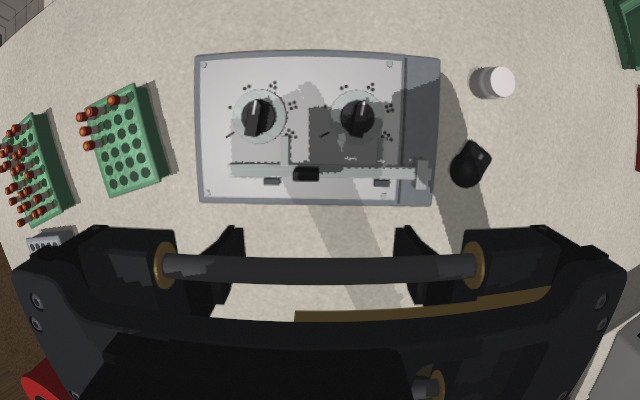

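```bash
python3 - <<'E'
from h import *
d=cams.get_image("wrist");im=d["img"][:,:,::-1]
c=im[40:220,190:450]
cv2.imwrite("pics/w1z.png",cv2.resize(c,None,fx=3,fy=3,interpolation=cv2.INTER_CUBIC))
E
```

```text
(no output)
```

View pics/w1z.png

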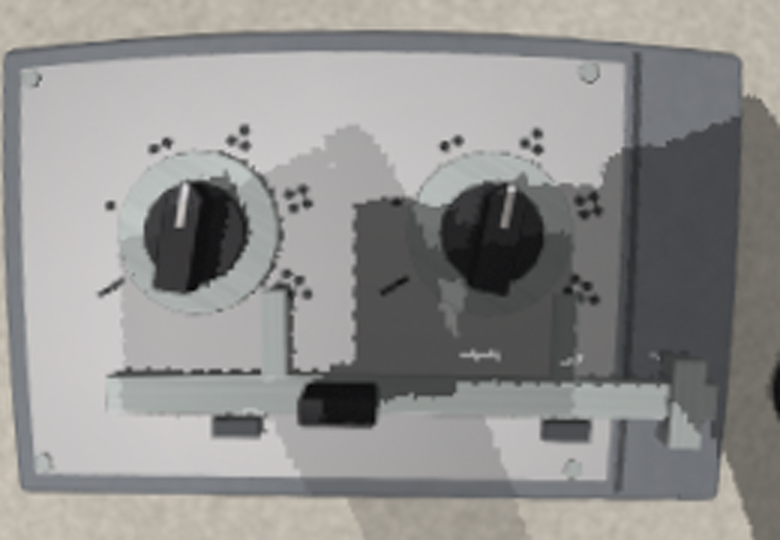

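```bash
python3 - <<'E'
from h import *
d=cams.get_image("wrist")
P=lambda u,v,z:onz(d,190+(u-1)/3,40+(v-1)/3,z,True)
TL,TR,BR,BL=[P(u,v,.09)[:2] for u,v in [(8,55),(742,57),(718,495),(23,490)]]
ang=lambda e:np.degrees(np.arctan2(e[1],e[0]))
print(TL,TR,BR,BL)
print("yaw",ang(TL-TR)-90,ang(BL-BR)-90,ang(TL-BL),ang(TR-BR),[np.linalg.norm(x) for x in(TL-TR,BL-BR,TL-BL,TR-BR)])
a=P(199,232,.097)[:2];b=P(493,232,.097)[:2];print("collars",a,b,np.linalg.norm(a-b),ang(a-b)-90)
yaw=np.radians(np.mean([ang(TL-TR)-90,ang(BL-BR)-90,ang(TL-BL),ang(TR-BR)]))
R=np.array([[np.cos(yaw),-np.sin(yaw)],[np.sin(yaw),np.cos(yaw)]])
o=np.mean([TL-R@[.1,.15],TR-R@[.1,-.17],BR-R@[-.1,-.17],BL-R@[-.1,.15]],axis=0)
print("yaw",np.degrees(yaw),"o",o,"A",o+R@[.015,.06],"B",o+R@[.015,-.06],"pred tab",)
for n,p,q in [("A",(183,226),(187,183)),("B",(504,222),(511,185))]:
    p=P(*p,.131)[:2];q=P(*q,.131)[:2];th=ang(q-p);print(n,p,q,th,"setting",2.094-np.radians(th)+yaw)
for u,v in [(308,384),(377,384)]:print("tab top",P(u,v,.134))
E
```

```text
[0.67931823 0.20175467] [ 0.61041545 -0.10455695] [ 0.42077233 -0.0613665 ] [0.49022739 0.24600031]
yaw -12.677298249023124 -12.733161060950422 -13.169779213317925 -12.830044298209607 [np.float64(0.3139656037087853), np.float64(0.31511642987373795), np.float64(0.19419841471978752), np.float64(0.19449916744734483)]
collars [0.58045339 0.13512071] [0.55420388 0.01890825] 0.119140139279703 -12.72810002929927
yaw -12.85257070537527 o [0.55240778 0.08020734] A [0.58037855 0.13536743] B [0.55368538 0.01837395] pred tab
A [0.58307419 0.13373366] [0.59837246 0.12855509] -18.701305831355402 setting 2.1960796850253983
B [0.55834534 0.01787991] [0.57130614 0.01254819] -22.360949122343243 setting 2.259952509901657
tab top [0.51483017 0.10134238 0.134     ]
tab top [0.5092817  0.07627314 0.134     ]
```

Emit:
carry_out(rows=[{"offset":[0.0345,0.0245,0.03],"rot":[0,0,0],"gripper":0.5},{"offset":[0.0345,0.0245,0.03],"rot":[0,0,0],"gripper":0.5},{"offset":[0,0,0.045],"rot":[0,0,8.7],"gripper":0.5},{"offset":[0,0,0.045],"rot":[0,0,0],"gripper":0.5},{"offset":[0,0,0],"rot":[0,0,0],"gripper":0.5},{"offset":[0,0,0],"rot":[0,0,0],"gripper":0.5}])

```text
time: 3.35
position: [0.5546, 0.0117, 0.1722]
tool_rot: [3.088, -0.577, 0.003]
ft_force: [0.7, 0.1, 0.2]
grip_width: 0.514
```

```bash
cat > w.py <<'E'
from h import *
import sys
s=ctrl.get_state();rv=s["tool_rot"];M=Ro.from_rotvec(rv).as_matrix()
print(s["time"],s["position"].round(4),"yaw",np.degrees(np.arctan2(M[1,0],M[0,0])).round(2),"tilt",M[:2,2].round(3),"T",s["torque"].round(3),"F",s["ft_force"].round(2),"j7",s["joint_positions"][6].round(2),"g",round(s["grip_width"]*87,1))
if len(sys.argv)>1:
    d=cams.get_image("wrist");im=d["img"][:,:,::-1]
    cv2.imwrite(f"pics/{sys.argv[1]}.png",im[:330] )
E
python3 w.py w2
```

```text
3.35 [0.5546 0.0117 0.1722] yaw -21.15 tilt [ 0.002 -0.   ] T [ 0.046 -0.022 -0.036] F [0.67 0.1  0.24] j7 -2.12 g 44.7
```

View pics/w2.png

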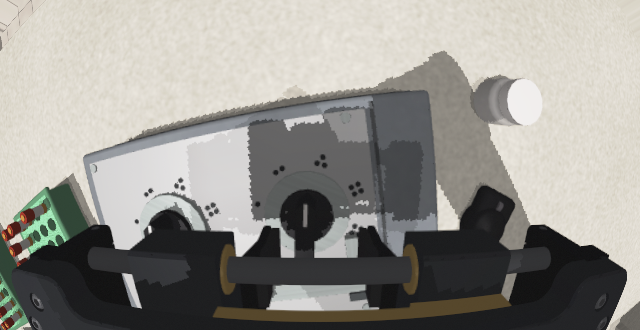

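```bash
python3 - <<'E'
from h import *
d=cams.get_image("wrist");im=d["img"][:,:,::-1]
c=im[130:270,220:400];cv2.imwrite("pics/w2z.png",cv2.resize(c,None,fx=4,fy=4,interpolation=cv2.INTER_CUBIC))
E
python3 w.py
```

```text
3.45 [0.5552 0.0123 0.173 ] yaw -21.11 tilt [ 0.004 -0.001] T [ 0.072  0.006 -0.057] F [ 0.39 -0.58 -0.17] j7 -2.12 g 44.0
```

View pics/w2z.png

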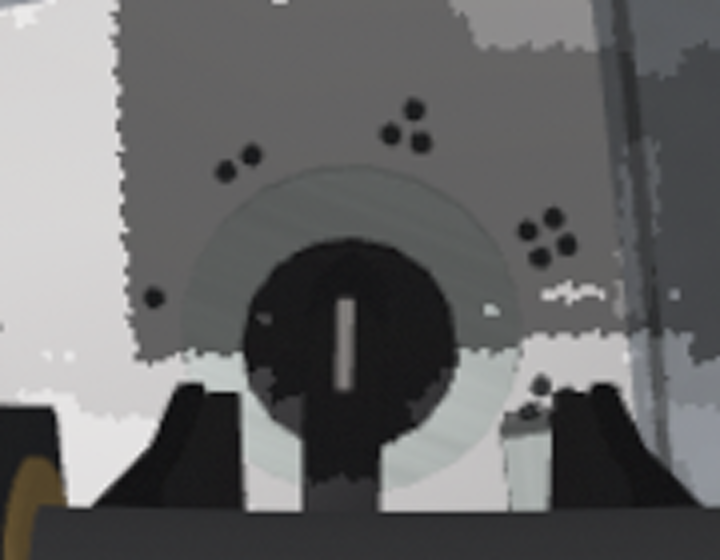

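```bash
python3 - <<'E'
from h import *
d=cams.get_image("wrist")
P=lambda u,v,z:onz(d,220+(u-1.5)/4,130+(v-1.5)/4,z,True)[:2]
b=P(350.5,328,.097);print(b,P(181,328,.097),P(520,328,.097))
L=P(181,328,.097);R_=P(520,328,.097);T=P(350,164,.097);print((L+R_)/2,np.linalg.norm(L-R_),np.linalg.norm(T-(L+R_)/2))
p,q=P(344,390,.131),P(345,298,.131);e=q-p;th=np.degrees(np.arctan2(e[1],e[0]));print(p,q,th)
dd=q-b;print(np.degrees(np.arctan2(dd[1],dd[0])))
s=ctrl.get_state();M=Ro.from_rotvec(s["tool_rot"]).as_matrix();print("offset tool",M.T@np.r_[b-s["position"][:2],0.115-s["position"][2]])
E
```

```text
[0.55629608 0.02166934] [0.56824417 0.05297516] [ 0.54432175 -0.00925523]
[0.55628296 0.02185997] 0.06667010533294143 0.03256742685644228
[0.55632489 0.02155052] [0.57136087 0.01534627] -22.42234100486873
-22.76899444185933
offset tool [-0.00242184 -0.00900486  0.05786883]
```

Emit:
carry_out(rows=[{"offset":[0,-0.0085,0.01],"rot":[0,0,1.3],"gripper":0.5},{"offset":[0,0,0.023],"rot":[0,0,0],"gripper":0.5},{"offset":[0,0,0.023],"rot":[0,0,0],"gripper":0.5},{"offset":[0,0,0],"rot":[0,0,0],"gripper":0.5},{"offset":[0,0,0],"rot":[0,0,0],"gripper":0.5}], grip_force=8)

```text
time: 4.12
position: [0.5578, 0.0206, 0.1162]
tool_rot: [-3.082, 0.609, -0.004]
ft_force: [0.1, 0.5, -0.7]
grip_width: 0.502
```

```bash
python3 w.py w3
```

```text
4.125 [0.5578 0.0206 0.1162] yaw -22.37 tilt [ 0.002 -0.   ] T [ 0.091  0.021 -0.014] F [ 0.09  0.54 -0.65] j7 -2.19 g 43.7
```

View pics/w3.png

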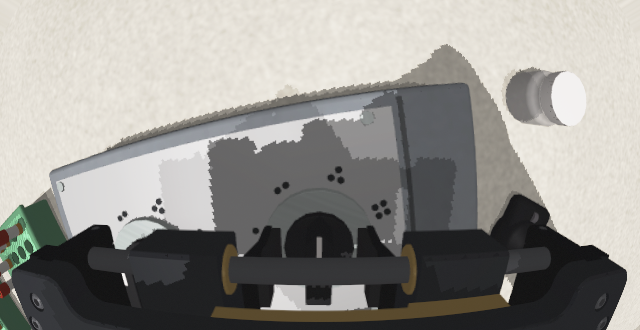

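Emit:
carry_out(rows=[{"offset":[-0.002,-0.0005,0],"rot":[0,0,0],"gripper":0.1},{"offset":[0,0,0],"rot":[0,0,0],"gripper":0.0},{"offset":[0,0,0],"rot":[0,0,0],"gripper":0.0},{"offset":[0,0,0],"rot":[0,0,0],"gripper":0.0}], grip_force=8)

```text
time: 4.68
position: [0.5552, 0.0219, 0.1146]
tool_rot: [-3.082, 0.609, -0.0]
ft_force: [-0.8, 0.2, 0.4]
grip_width: 0.162
```

```bash
python3 w.py
```

```text
4.675 [0.5552 0.0219 0.1146] yaw -22.37 tilt [0. 0.] T [-0.025 -0.001 -0.025] F [-0.8   0.16  0.42] j7 -2.19 g 14.1
```

Emit:
carry_out(rows=[{"offset":[0,0,0],"rot":[0,0,-5],"gripper":0.0},{"offset":[0,0,0],"rot":[0,0,-5],"gripper":0.0},{"offset":[0,0,0],"rot":[0,0,-5],"gripper":0.0},{"offset":[0,0,0],"rot":[0,0,-5],"gripper":0.0}])

```text
time: 5.18
position: [0.5553, 0.0226, 0.1146]
tool_rot: [-3.14, 0.06, -0.001]
ft_force: [0.5, 1.8, -0.5]
grip_width: 0.163
```

```bash
python3 w.py w4
```

```text
5.175 [0.5553 0.0226 0.1146] yaw -2.19 tilt [0.001 0.001] T [ 0.37  -0.095 -0.036] F [ 0.53  1.75 -0.5 ] j7 -1.86 g 14.2
```

View pics/w4.png

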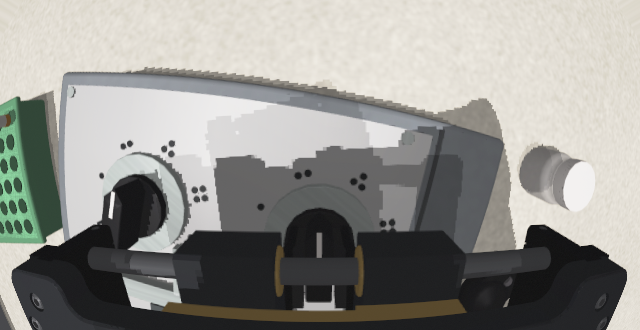

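Emit:
carry_out(rows=[{"offset":[0,0,0],"rot":[0,0,-4],"gripper":0.0},{"offset":[0,0,0],"rot":[0,0,-4],"gripper":0.0},{"offset":[0,0,0],"rot":[0,0,-4],"gripper":0.0},{"offset":[0,0,0],"rot":[0,0,0],"gripper":0.0}])

```text
time: 5.72
position: [0.5552, 0.023, 0.1146]
tool_rot: [-3.129, -0.262, -0.001]
ft_force: [0.2, 3.4, -0.1]
grip_width: 0.161
```

```bash
python3 w.py w5
```

```text
5.725 [0.5552 0.023  0.1146] yaw 9.57 tilt [0.    0.002] T [ 0.729 -0.098 -0.031] F [ 0.2   3.39 -0.11] j7 -1.66 g 14.0
```

View pics/w5.png

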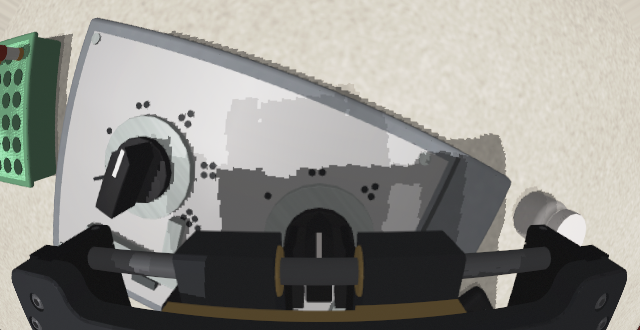

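Emit:
carry_out(rows=[{"offset":[0,0,0],"rot":[0,0,-2],"gripper":0.0},{"offset":[0,0,0],"rot":[0,0,-2],"gripper":0.0},{"offset":[0,0,0],"rot":[0,0,0],"gripper":0.0}])

```text
time: 6.15
position: [0.5552, 0.0231, 0.1146]
tool_rot: [-3.118, -0.375, -0.001]
ft_force: [0.7, 5.6, -0.1]
grip_width: 0.157
```

```bash
python3 w.py
```

```text
6.15 [0.5552 0.0231 0.1146] yaw 13.72 tilt [0.    0.002] T [ 1.184 -0.258 -0.033] F [ 0.75  5.55 -0.12] j7 -1.59 g 13.6
```

Emit:
carry_out(rows=[{"offset":[0,0,0],"rot":[0,0,-3],"gripper":0.0},{"offset":[0,0,0],"rot":[0,0,0],"gripper":0.0}])

```text
time: 6.4
position: [0.5552, 0.0232, 0.1146]
tool_rot: [-3.107, -0.457, -0.001]
ft_force: [-0.4, 5.4, 0.0]
grip_width: 0.161
```

```bash
python3 w.py w6; python3 w.py
```

```text
6.4 [0.5552 0.0232 0.1146] yaw 16.74 tilt [0.    0.002] T [ 1.185 -0.229  0.013] F [-0.41  5.42  0.04] j7 -1.54 g 14.0
6.45 [0.5552 0.0232 0.1146] yaw 16.72 tilt [0.    0.002] T [ 1.226 -0.119 -0.048] F [ 1.23  5.45 -0.75] j7 -1.54 g 13.9
```

View pics/w6.png

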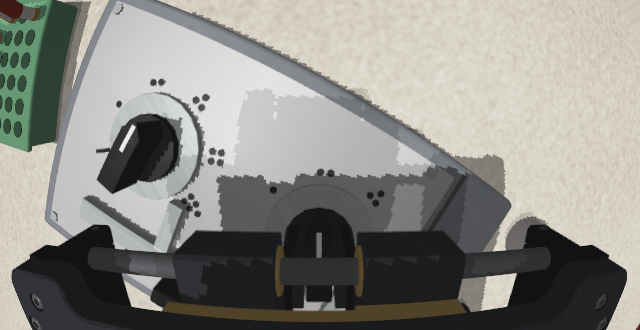

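Emit:
carry_out(rows=[{"offset":[0,-0.001,0],"rot":[0,0,-2.5],"gripper":0.0},{"offset":[0,0,0],"rot":[0,0,0],"gripper":0.0}])

```text
time: 6.7
position: [0.5551, 0.0233, 0.1146]
tool_rot: [-3.097, -0.523, -0.001]
ft_force: [2.3, 3.8, -1.0]
grip_width: 0.159
```

```bash
python3 w.py
```

```text
6.7 [0.5551 0.0233 0.1146] yaw 19.15 tilt [0.001 0.001] T [ 0.966 -0.388  0.03 ] F [ 2.33  3.85 -1.01] j7 -1.5 g 13.8
```

Emit:
carry_out(rows=[{"offset":[0,0,0],"rot":[0,0,-2.5],"gripper":0.0},{"offset":[0,0,0],"rot":[0,0,0],"gripper":0.0}])

```text
time: 6.95
position: [0.5551, 0.0234, 0.1146]
tool_rot: [-3.085, -0.589, -0.001]
ft_force: [1.8, 4.9, -1.0]
grip_width: 0.161
```

```bash
python3 w.py w7; python3 w.py
```

```text
6.95 [0.5551 0.0234 0.1146] yaw 21.63 tilt [0.001 0.001] T [ 1.014 -0.367 -0.033] F [ 1.78  4.86 -1.05] j7 -1.46 g 14.0
7.0 [0.5551 0.0234 0.1146] yaw 21.62 tilt [0.001 0.001] T [ 1.059 -0.395 -0.029] F [ 1.68  4.72 -0.68] j7 -1.46 g 14.0
```

View pics/w7.png

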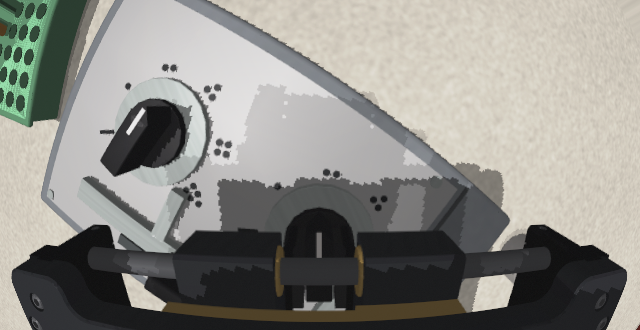

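Emit:
carry_out(rows=[{"offset":[0,-0.0005,0],"rot":[0,0,-2.5],"gripper":0.0},{"offset":[0,0,0],"rot":[0,0,0],"gripper":0.0}])

```text
time: 7.25
position: [0.555, 0.0235, 0.1146]
tool_rot: [-3.072, -0.656, -0.002]
ft_force: [2.0, 4.3, -0.7]
grip_width: 0.158
```

```bash
python3 w.py w8a; python3 w.py
```

```text
7.25 [0.555  0.0235 0.1146] yaw 24.09 tilt [0.001 0.   ] T [ 1.035 -0.537 -0.018] F [ 1.98  4.25 -0.66] j7 -1.42 g 13.8
7.3 [0.555  0.0235 0.1146] yaw 24.07 tilt [0.001 0.001] T [ 0.96  -0.565 -0.004] F [ 3.03  5.43 -1.06] j7 -1.42 g 13.9
```

Emit:
carry_out(rows=[{"offset":[0,0,0],"rot":[0,0,-2.5],"gripper":0.0},{"offset":[0,0,0],"rot":[0,0,0],"gripper":0.0}])

```text
time: 7.55
position: [0.555, 0.0236, 0.1147]
tool_rot: [-3.057, -0.723, -0.002]
ft_force: [2.2, 3.8, -1.2]
grip_width: 0.16
```

```bash
python3 w.py w8; python3 w.py;python3 -c "
import cv2,numpy as np
cv2.imwrite('pics/cmp8.png',np.vstack([cv2.resize(cv2.imread(f'pics/{n}.png')[160:250,200:440],None,fx=3,fy=3) for n in('w8a','w8')]))"
```

```text
7.55 [0.555  0.0236 0.1147] yaw 26.6 tilt [0.001 0.001] T [ 1.019 -0.482  0.024] F [ 2.24  3.85 -1.16] j7 -1.38 g 13.9
7.6 [0.555  0.0236 0.1147] yaw 26.59 tilt [0.001 0.001] T [ 0.98  -0.555  0.035] F [ 2.57  4.49 -1.13] j7 -1.38 g 14.1
```

View pics/cmp8.png

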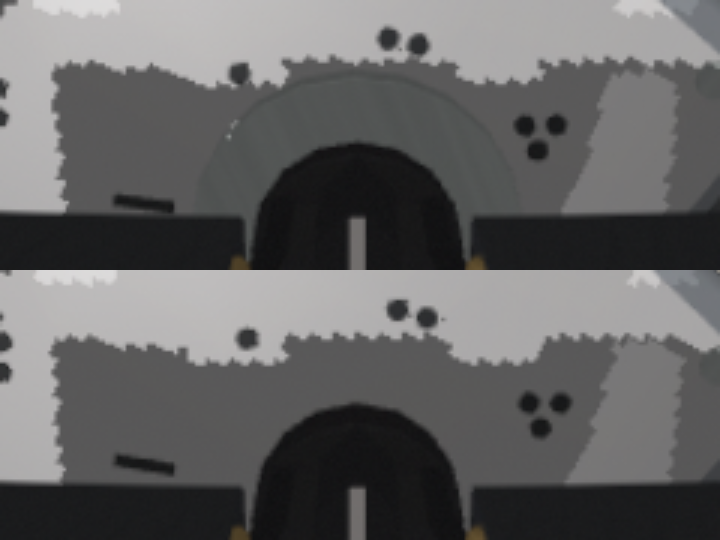

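The right collar is gone (flush) in the lower picture: B is caught at about 1.41 rad. I'll release and go to A.

Emit:
carry_out(rows=[{"offset":[0,0,0],"rot":[0,0,0],"gripper":0.5},{"offset":[0,0,0],"rot":[0,0,0],"gripper":0.5},{"offset":[0,0,0],"rot":[0,0,0],"gripper":0.5},{"offset":[0,0,-0.05],"rot":[0,0,0],"gripper":0.5},{"offset":[0,0,-0.05],"rot":[0,0,0],"gripper":0.5},{"offset":[0,0,0],"rot":[0,0,0],"gripper":0.5}])

```text
time: 8.35
position: [0.5571, 0.0233, 0.2188]
tool_rot: [3.054, 0.722, 0.011]
ft_force: [-0.2, -1.0, 0.3]
grip_width: 0.495
```

```bash
python3 w.py w9
```

```text
8.35 [0.5571 0.0233 0.2188] yaw 26.6 tilt [ 0.008 -0.001] T [-0.015  0.014  0.016] F [-0.23 -1.03  0.35] j7 -1.32 g 43.1
```

View pics/w9.png

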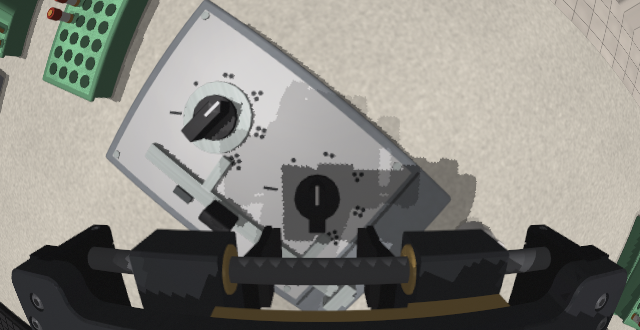

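Emit:
carry_out(rows=[{"offset":[0.037,-0.047,0],"rot":[0,0,0],"gripper":0.5},{"offset":[0.037,-0.047,0],"rot":[0,0,0],"gripper":0.5},{"offset":[0,0,0],"rot":[0,0,-10.3],"gripper":0.5},{"offset":[0,0,0],"rot":[0,0,-10.3],"gripper":0.5},{"offset":[0,0,0],"rot":[0,0,-10.3],"gripper":0.5},{"offset":[0,0,0],"rot":[0,0,-10.3],"gripper":0.5},{"offset":[0,0,0],"rot":[0,0,-10.3],"gripper":0.5},{"offset":[0,0,0],"rot":[0,0,-10.3],"gripper":0.5},{"offset":[0,0,0],"rot":[0,0,-10.3],"gripper":0.5},{"offset":[0,0,0],"rot":[0,0,-10.3],"gripper":0.5}])

```text
time: 9.65
position: [0.5777, 0.1397, 0.2127]
tool_rot: [-1.815, -2.562, 0.004]
ft_force: [-0.4, -0.5, -0.3]
grip_width: 0.501
```

Emit:
carry_out(rows=[{"offset":[0,0,0],"rot":[0,0,-10.3],"gripper":0.5},{"offset":[0,0,0],"rot":[0,0,-10.3],"gripper":0.5},{"offset":[0,0,0],"rot":[0,0,-10.3],"gripper":0.5},{"offset":[0,0,0],"rot":[0,0,-10.3],"gripper":0.5},{"offset":[0,0,0],"rot":[0,0,-10.3],"gripper":0.5},{"offset":[0,0,0.045],"rot":[0,0,0],"gripper":0.5},{"offset":[0,0,0],"rot":[0,0,0],"gripper":0.5},{"offset":[0,0,0],"rot":[0,0,0],"gripper":0.5}])

```text
time: 10.65
position: [0.5786, 0.1405, 0.1698]
tool_rot: [-0.531, -3.096, -0.0]
ft_force: [1.1, 0.7, -0.3]
grip_width: 0.497
```

```bash
python3 w.py w10
```

```text
10.65 [0.5786 0.1405 0.1698] yaw 160.53 tilt [-0.  0.] T [ 0.046 -0.251 -0.02 ] F [ 1.15  0.73 -0.31] j7 0.55 g 43.3
```

View pics/w10.png

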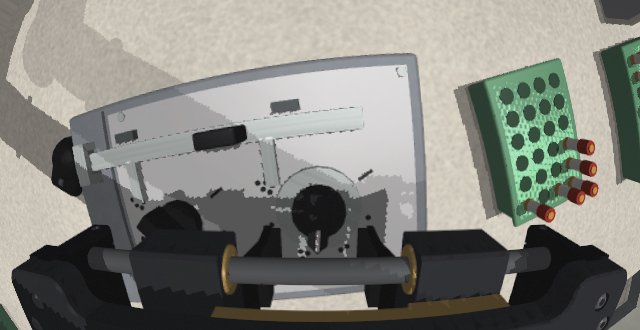

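```bash
python3 - <<'E'
from h import *
im=cv2.imread("pics/w10.png")
c=im[130:270,230:410];cv2.imwrite("pics/w10z.png",cv2.resize(c,None,fx=4,fy=4,interpolation=cv2.INTER_CUBIC))
E
```

```text
(no output)
```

View pics/w10z.png

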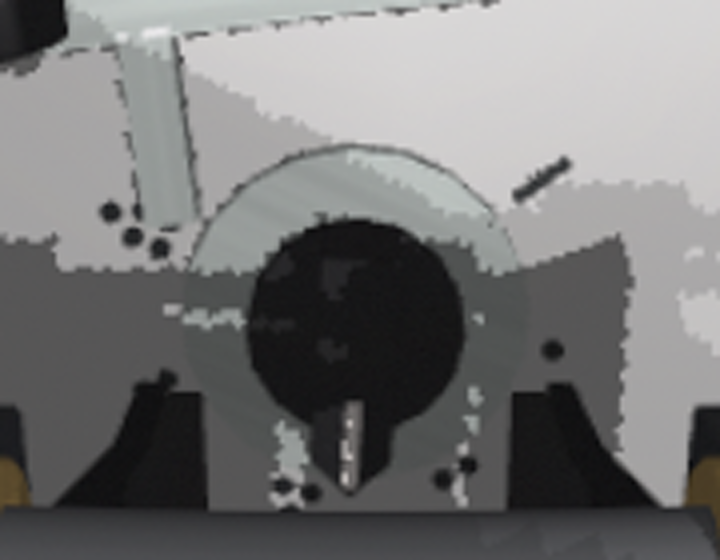

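```bash
python3 - <<'E'
from h import *
d=cams.get_image("wrist")
P=lambda u,v,z:onz(d,230+(u-1.5)/4,130+(v-1.5)/4,z,True)[:2]
L=P(183,315,.097);R_=P(528,315,.097);T=P(355,146,.097);c=(L+R_)/2;print(c,np.linalg.norm(L-R_),np.linalg.norm(T-c))
p,q=P(356,402,.131),P(347,488,.131);e=q-p;print(np.degrees(np.arctan2(e[1],e[0])))
dd=q-c;print(np.degrees(np.arctan2(dd[1],dd[0])))
s=ctrl.get_state();M=Ro.from_rotvec(s["tool_rot"]).as_matrix();print("offset tool",M.T@np.r_[c-s["position"][:2],0.115-s["position"][2]])
E
```

```text
[0.57940421 0.14053588] 0.06688541517283571 0.03303832119137073
-24.986919904186635
-23.480023380733666
offset tool [-0.00020353 -0.00027932  0.05583682]
```

Emit:
carry_out(rows=[{"offset":[-0.001,0,0.01],"rot":[0,0,3.8],"gripper":0.5},{"offset":[0,0,0.023],"rot":[0,0,0],"gripper":0.5},{"offset":[0,0,0.0225],"rot":[0,0,0],"gripper":0.5},{"offset":[0,0,0],"rot":[0,0,0],"gripper":0.5},{"offset":[0,0,0],"rot":[0,0,0],"gripper":0.1},{"offset":[0,0,0],"rot":[0,0,0],"gripper":0.0},{"offset":[0,0,0],"rot":[0,0,0],"gripper":0.0},{"offset":[0,0,0],"rot":[0,0,0],"gripper":0.0}], grip_force=8)

```text
time: 11.75
position: [0.5796, 0.1398, 0.1144]
tool_rot: [0.634, 3.077, -0.001]
ft_force: [-0.5, -0.2, 1.3]
grip_width: 0.16
```

```bash
python3 w.py w11
```

```text
11.75 [0.5796 0.1398 0.1144] yaw 156.72 tilt [ 0.    -0.001] T [ 0.004 -0.141 -0.003] F [-0.46 -0.22  1.27] j7 0.46 g 13.9
```

View pics/w11.png

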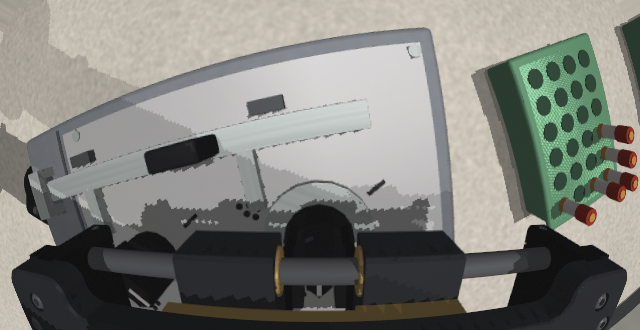

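Emit:
carry_out(rows=[{"offset":[0,0,0],"rot":[0,0,4],"gripper":0.0},{"offset":[0,0,0],"rot":[0,0,4],"gripper":0.0},{"offset":[0,0,0],"rot":[0,0,4],"gripper":0.0},{"offset":[0,0,0],"rot":[0,0,3],"gripper":0.0},{"offset":[0,0,0],"rot":[0,0,0],"gripper":0.0}])

```text
time: 12.42
position: [0.5796, 0.1399, 0.1144]
tool_rot: [1.029, 2.968, -0.001]
ft_force: [-1.7, -0.5, 2.8]
grip_width: 0.16
```

```bash
cat > st.py <<'E'
import sys,cv2,subprocess
n=sys.argv[1];print(subprocess.run(["python3","w.py",n],capture_output=True,text=True).stdout)
cv2.imwrite(f"pics/{n}c.png",cv2.resize(cv2.imread(f"pics/{n}.png")[150:300,200:440],None,fx=2,fy=2))
E
python3 st.py a1
```

```text
12.425 [0.5796 0.1399 0.1144] yaw 141.76 tilt [ 0.    -0.001] T [-0.191  0.024  0.013] F [-1.67 -0.45  2.76] j7 0.23 g 13.9
```

View pics/a1c.png

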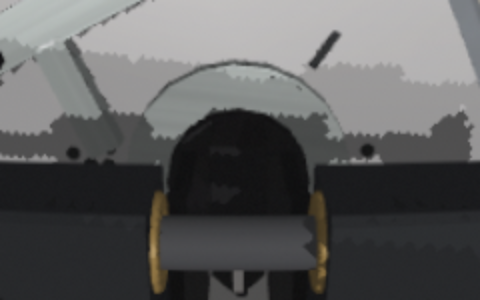

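Collar still proud (top of ring visible at about (240,62) in the crop). Continuing in small steps.

Emit:
carry_out(rows=[{"offset":[0,0,0],"rot":[0,0,3],"gripper":0.0},{"offset":[0,0,0],"rot":[0,0,0],"gripper":0.0}])

```text
time: 12.72
position: [0.5797, 0.1398, 0.1144]
tool_rot: [1.106, 2.94, -0.001]
ft_force: [-1.0, -1.8, 4.0]
grip_width: 0.165
```

```bash
python3 st.py a2
```

```text
12.725 [0.5797 0.1398 0.1144] yaw 138.78 tilt [ 0.    -0.001] T [-0.27   0.139 -0.022] F [-1.02 -1.76  4.03] j7 0.18 g 14.3
```

View pics/a2c.png

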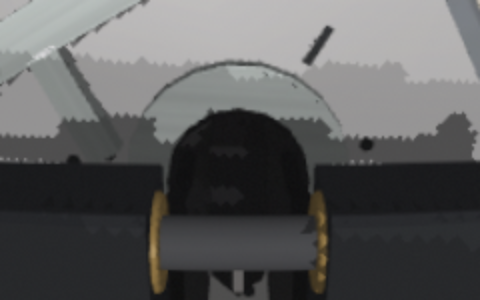

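Emit:
carry_out(rows=[{"offset":[0,0,0],"rot":[0,0,2.5],"gripper":0.0},{"offset":[0,0,0],"rot":[0,0,0],"gripper":0.0}])

```text
time: 13.02
position: [0.5797, 0.1399, 0.1143]
tool_rot: [1.169, 2.916, -0.001]
ft_force: [-1.6, -2.5, 5.4]
grip_width: 0.158
```

```bash
python3 st.py a3
```

```text
13.025 [0.5797 0.1399 0.1143] yaw 136.3 tilt [ 0. -0.] T [-0.391  0.229  0.009] F [-1.57 -2.5   5.4 ] j7 0.14 g 13.7
```

View pics/a3c.png

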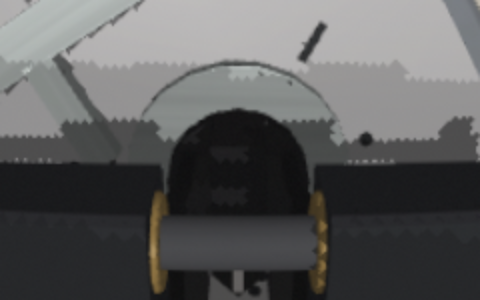

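Emit:
carry_out(rows=[{"offset":[0,0,-0.0005],"rot":[0,0,2.5],"gripper":0.0},{"offset":[0,0,0],"rot":[0,0,0],"gripper":0.0}])

```text
time: 13.32
position: [0.5796, 0.1399, 0.1144]
tool_rot: [1.232, 2.89, -0.0]
ft_force: [-0.2, -1.2, 2.6]
grip_width: 0.159
```

```bash
python3 st.py a4
```

```text
13.325 [0.5796 0.1399 0.1144] yaw 133.82 tilt [ 0. -0.] T [-0.229 -0.039 -0.003] F [-0.22 -1.15  2.55] j7 0.1 g 13.9
```

View pics/a4c.png

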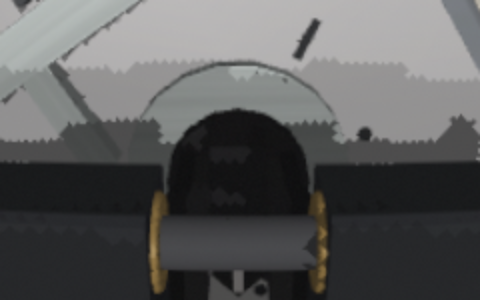

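Emit:
carry_out(rows=[{"offset":[0,0,0],"rot":[0,0,2.5],"gripper":0.0},{"offset":[0,0,0],"rot":[0,0,0],"gripper":0.0}])

```text
time: 13.62
position: [0.5796, 0.1399, 0.1144]
tool_rot: [1.295, 2.862, -0.0]
ft_force: [0.1, -1.4, 2.0]
grip_width: 0.162
```

```bash
python3 st.py a5
```

```text
13.625 [0.5796 0.1399 0.1144] yaw 131.31 tilt [ 0. -0.] T [-0.234 -0.159  0.038] F [ 0.08 -1.43  1.97] j7 0.07 g 14.1
```

View pics/a5c.png

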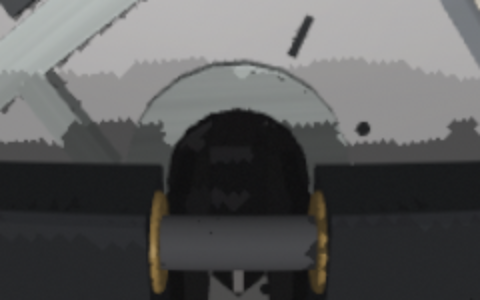

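Emit:
carry_out(rows=[{"offset":[0,0,0],"rot":[0,0,2.5],"gripper":0.0},{"offset":[0,0,0],"rot":[0,0,0],"gripper":0.0}])

```text
time: 13.92
position: [0.5796, 0.1399, 0.1144]
tool_rot: [1.357, 2.833, -0.0]
ft_force: [0.5, -0.9, 1.6]
grip_width: 0.161
```

```bash
python3 st.py a6
```

```text
13.925 [0.5796 0.1399 0.1144] yaw 128.8 tilt [ 0. -0.] T [-0.237 -0.155  0.063] F [ 0.47 -0.88  1.56] j7 0.03 g 14.0
```

View pics/a6c.png

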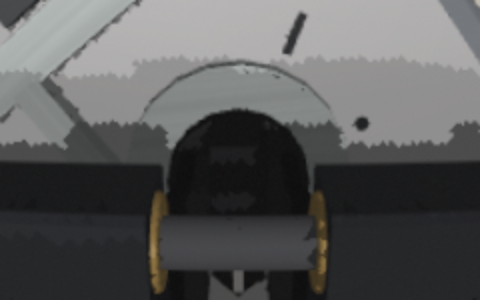

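Emit:
carry_out(rows=[{"offset":[0,0,0],"rot":[0,0,2.5],"gripper":0.0},{"offset":[0,0,0],"rot":[0,0,0],"gripper":0.0}])

```text
time: 14.22
position: [0.5796, 0.1399, 0.1144]
tool_rot: [1.419, 2.803, -0.0]
ft_force: [0.5, -1.2, 0.9]
grip_width: 0.16
```

```bash
python3 st.py a7
```

```text
14.225 [0.5796 0.1399 0.1144] yaw 126.3 tilt [ 0. -0.] T [-0.298 -0.316 -0.009] F [ 0.46 -1.25  0.94] j7 -0.01 g 13.9
```

View pics/a7c.png

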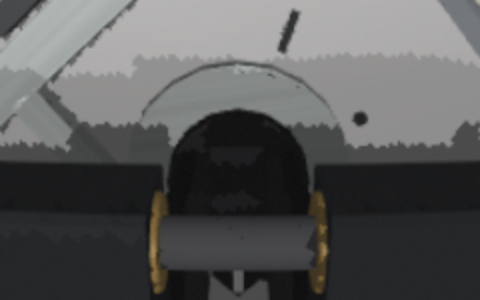

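Emit:
carry_out(rows=[{"offset":[0,0,0],"rot":[0,0,2.5],"gripper":0.0},{"offset":[0,0,0],"rot":[0,0,0],"gripper":0.0}])

```text
time: 14.52
position: [0.5797, 0.1399, 0.1144]
tool_rot: [1.48, 2.771, -0.0]
ft_force: [1.1, -1.5, 1.1]
grip_width: 0.162
```

```bash
python3 st.py a8
```

```text
14.525 [0.5797 0.1399 0.1144] yaw 123.8 tilt [ 0. -0.] T [-0.32  -0.336  0.047] F [ 1.14 -1.52  1.14] j7 -0.05 g 14.1
```

View pics/a8c.png

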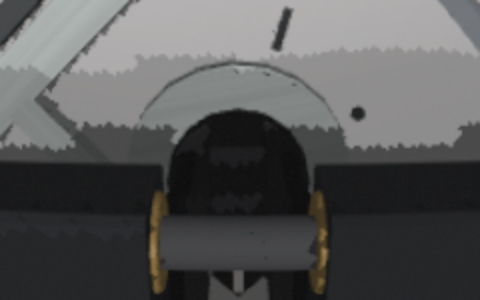

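Emit:
carry_out(rows=[{"offset":[0,0,0],"rot":[0,0,2.5],"gripper":0.0},{"offset":[0,0,0],"rot":[0,0,0],"gripper":0.0}])

```text
time: 14.82
position: [0.5796, 0.1399, 0.1144]
tool_rot: [1.54, 2.738, -0.0]
ft_force: [1.5, -2.7, -0.4]
grip_width: 0.161
```

```bash
python3 st.py a9
```

```text
14.825 [0.5796 0.1399 0.1144] yaw 121.3 tilt [ 0. -0.] T [-0.392 -0.481 -0.005] F [ 1.53 -2.69 -0.43] j7 -0.09 g 14.0
```

View pics/a9c.png

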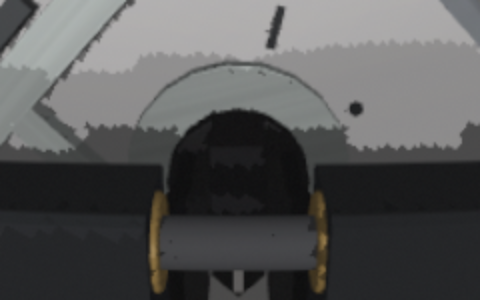

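Emit:
carry_out(rows=[{"offset":[0,0,0],"rot":[0,0,2.5],"gripper":0.0},{"offset":[0,0,0],"rot":[0,0,0],"gripper":0.0}])

```text
time: 15.12
position: [0.5796, 0.1399, 0.1144]
tool_rot: [1.599, 2.704, -0.0]
ft_force: [1.7, -0.7, -1.4]
grip_width: 0.159
```

```bash
python3 st.py a10
```

```text
15.125 [0.5796 0.1399 0.1144] yaw 118.8 tilt [ 0. -0.] T [-0.33  -0.47  -0.005] F [ 1.7  -0.7  -1.37] j7 -0.13 g 13.8
```

View pics/a10c.png

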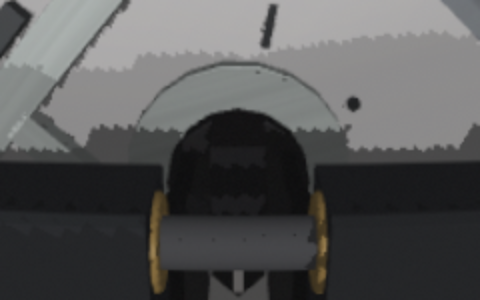

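Emit:
carry_out(rows=[{"offset":[0,0,0],"rot":[0,0,2.5],"gripper":0.0},{"offset":[0,0,0],"rot":[0,0,0],"gripper":0.0}])

```text
time: 15.42
position: [0.5796, 0.1399, 0.1144]
tool_rot: [1.658, 2.668, -0.0]
ft_force: [2.2, -2.4, -1.4]
grip_width: 0.158
```

```bash
python3 st.py a11
```

```text
15.425 [0.5796 0.1399 0.1144] yaw 116.3 tilt [ 0. -0.] T [-0.349 -0.547 -0.013] F [ 2.2  -2.44 -1.43] j7 -0.17 g 13.7
```

View pics/a11c.png

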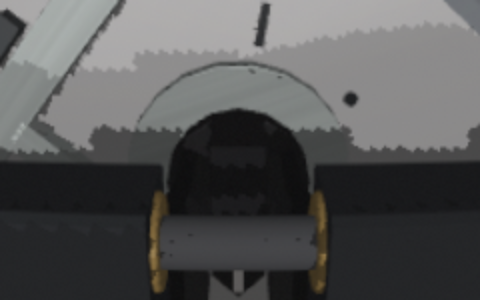

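Emit:
carry_out(rows=[{"offset":[0,0,0],"rot":[0,0,2.5],"gripper":0.0},{"offset":[0,0,0],"rot":[0,0,0],"gripper":0.0}])

```text
time: 15.72
position: [0.5796, 0.14, 0.1144]
tool_rot: [1.716, 2.632, -0.0]
ft_force: [2.5, -1.5, -2.0]
grip_width: 0.16
```

```bash
python3 st.py a12
```

```text
15.725 [0.5796 0.14   0.1144] yaw 113.8 tilt [ 0. -0.] T [-0.32  -0.582 -0.016] F [ 2.55 -1.55 -2.03] j7 -0.21 g 13.9
```

View pics/a12c.png

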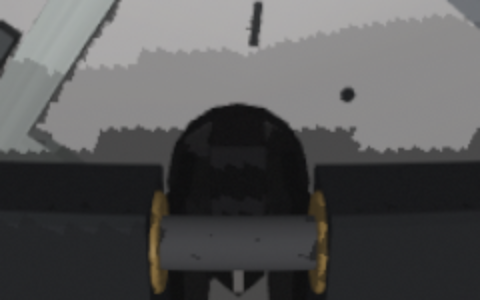

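Emit:
carry_out(rows=[{"offset":[0,0,0],"rot":[0,0,0],"gripper":0.5},{"offset":[0,0,0],"rot":[0,0,0],"gripper":0.5},{"offset":[0,0,0],"rot":[0,0,0],"gripper":0.5},{"offset":[0,0,-0.05],"rot":[0,0,0],"gripper":0.5},{"offset":[0,0,-0.05],"rot":[0,0,9],"gripper":0.5},{"offset":[0,0,0],"rot":[0,0,9],"gripper":0.5},{"offset":[0,0,0],"rot":[0,0,9],"gripper":0.5},{"offset":[0,0,0],"rot":[0,0,9.3],"gripper":0.5},{"offset":[0,0,0],"rot":[0,0,0],"gripper":0.5},{"offset":[0,0,0],"rot":[0,0,0],"gripper":0.5}])

```text
time: 17.02
position: [0.5794, 0.1403, 0.2145]
tool_rot: [-2.448, -1.969, 0.0]
ft_force: [0.9, 0.1, -0.4]
grip_width: 0.5
```

```bash
python3 w.py l1
```

```text
17.025 [0.5794 0.1403 0.2145] yaw 77.61 tilt [-0. -0.] T [ 0.02  -0.09  -0.042] F [ 0.92  0.07 -0.43] j7 -0.73 g 43.5
```

View pics/l1.png

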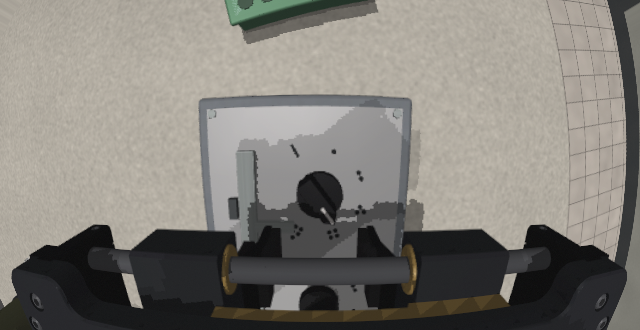

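Emit:
carry_out(rows=[{"offset":[-0.03,-0.0335,0],"rot":[0,0,0],"gripper":0.5},{"offset":[-0.03,-0.0335,0],"rot":[0,0,0.3],"gripper":0.5},{"offset":[0,0,0.035],"rot":[0,0,0],"gripper":0.5},{"offset":[0,0,0],"rot":[0,0,0],"gripper":0.5},{"offset":[0,0,0],"rot":[0,0,0],"gripper":0.5}])

```text
time: 17.7
position: [0.5016, 0.0969, 0.1802]
tool_rot: [-2.454, -1.96, -0.002]
ft_force: [-0.5, -0.4, -0.2]
grip_width: 0.5
```

```bash
python3 w.py l2
```

```text
17.7 [0.5016 0.0969 0.1802] yaw 77.22 tilt [0.    0.001] T [-0.002 -0.061 -0.031] F [-0.53 -0.41 -0.16] j7 -0.58 g 43.5
```

View pics/l2.png

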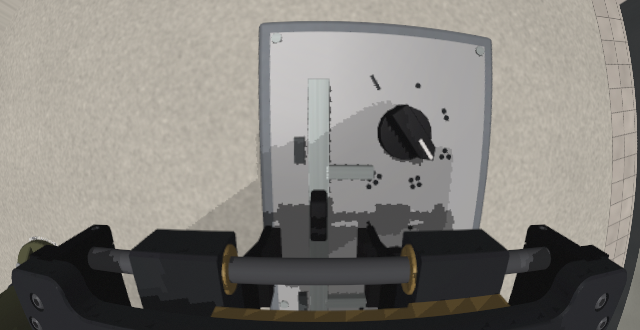

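```bash
python3 - <<'E'
from h import *
d=cams.get_image("wrist")
s=ctrl.get_state();M=Ro.from_rotvec(s["tool_rot"]).as_matrix()
for u,v,z in [(318,192,.134),(318,218,.134),(318,240,.134),(310,215,.134),(328,215,.134),(319,120,.1)]:
    X=onz(d,u,v,z,True);print((u,v),M.T@(X-s["position"]))
E
python3 -c "
import cv2
cv2.imwrite('pics/l2z.png',cv2.resize(cv2.imread('pics/l2.png')[150:270,250:390],None,fx=4,fy=4))"
```

```text
(318, 192) [ 2.03985464e-02 -3.11049388e-05  4.64729805e-02]
(318, 218) [ 1.97851740e-03 -4.13960209e-05  4.64418391e-02]
(318, 240) [-1.44798365e-02 -5.25935492e-05  4.64140130e-02]
(310, 215) [ 0.00415417 -0.0055063   0.04644241]
(328, 215) [0.00414731 0.00679345 0.04644939]
(319, 120) [0.06718203 0.00069591 0.08055253]
```

View pics/l2z.png

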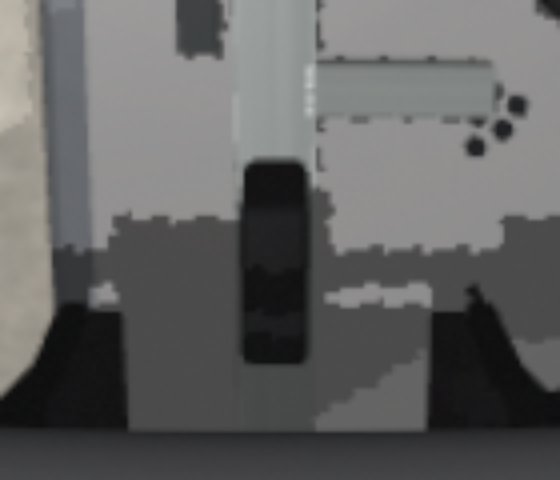

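Emit:
carry_out(rows=[{"offset":[0,0.0005,0.033],"rot":[0,0,0],"gripper":0.45},{"offset":[0,0,0.03],"rot":[0,0,0],"gripper":0.45},{"offset":[0,0,0],"rot":[0,0,0],"gripper":0.45},{"offset":[0,0,0],"rot":[0,0,0],"gripper":0.1},{"offset":[0,0,0],"rot":[0,0,0],"gripper":0},{"offset":[0,0,0],"rot":[0,0,0],"gripper":0},{"offset":[0,0,0],"rot":[0,0,0],"gripper":0}], grip_force=20)

```text
time: 18.68
position: [0.5012, 0.0962, 0.1171]
tool_rot: [-2.456, -1.959, 0.001]
ft_force: [-3.4, -1.0, 5.5]
grip_width: 0.14
```

```bash
python3 w.py
```

```text
18.675 [0.5012 0.0962 0.1171] yaw 77.14 tilt [-0.001 -0.   ] T [0.037 0.649 0.055] F [-3.44 -0.96  5.49] j7 -0.65 g 12.2
```

Gripped at 12.2 mm. Slide left 10 mm first.

Emit:
carry_out(rows=[{"offset":[0.005,0,0],"rot":[0,0,0],"gripper":0},{"offset":[0.005,0,0],"rot":[0,0,0],"gripper":0},{"offset":[0,0,0],"rot":[0,0,0],"gripper":0}])

```text
time: 19.05
position: [0.5034, 0.1058, 0.1171]
tool_rot: [2.456, 1.959, -0.002]
ft_force: [-4.7, -0.1, 6.6]
grip_width: 0.14
```

```bash
python3 w.py
```

```text
19.05 [0.5034 0.1058 0.1171] yaw 77.15 tilt [-0.001 -0.001] T [-0.089  0.833  0.039] F [-4.74 -0.11  6.56] j7 -0.68 g 12.2
```

Emit:
carry_out(rows=[{"offset":[0.006,0,0],"rot":[0,0,0],"gripper":0},{"offset":[0.006,0,0],"rot":[0,0,0],"gripper":0},{"offset":[0.006,0,0],"rot":[0,0,0],"gripper":0},{"offset":[0.004,0,0],"rot":[0,0,0],"gripper":0},{"offset":[0.003,0,0],"rot":[0,0,0],"gripper":0},{"offset":[0.002,0,0],"rot":[0,0,0],"gripper":0},{"offset":[0,0,0],"rot":[0,0,0],"gripper":0}])

```text
time: 19.92
position: [0.5089, 0.1304, 0.1171]
tool_rot: [2.456, 1.957, -0.007]
ft_force: [-6.1, -3.8, 8.7]
grip_width: 0.135
```

```bash
python3 w.py l3
```

```text
19.925 [0.5089 0.1304 0.1171] yaw 77.1 tilt [-0.003 -0.004] T [-0.793  1.291  0.073] F [-6.11 -3.8   8.66] j7 -0.75 g 11.8
```

View pics/l3.png

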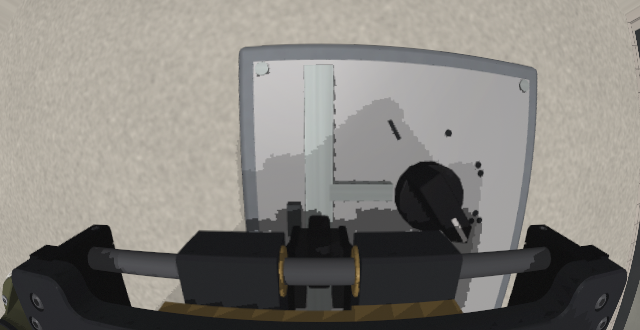

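Emit:
carry_out(rows=[{"offset":[0,0,0],"rot":[0,0,0],"gripper":0.45},{"offset":[0,0,0],"rot":[0,0,0],"gripper":0.45},{"offset":[0,0,0],"rot":[0,0,0],"gripper":0.45},{"offset":[0,0,-0.04],"rot":[0,0,0],"gripper":0.45},{"offset":[0,0,-0.05],"rot":[0,0,0],"gripper":0.45},{"offset":[-0.04,0,-0.03],"rot":[0,0,0],"gripper":0.45},{"offset":[-0.06,0,0],"rot":[0,0,0],"gripper":0.45},{"offset":[0,0,0],"rot":[0,0,0],"gripper":0.45}])

```text
time: 20.98
position: [0.4873, 0.0285, 0.2366]
tool_rot: [2.464, 1.944, -0.004]
ft_force: [-0.5, 0.1, 0.4]
grip_width: 0.448
```

```bash
python3 w.py l4; python3 - <<'E'
from h import *
d=cams.get_image("scene");im=d["img"][:,:,::-1];cv2.imwrite("pics/s4.png",cv2.resize(im[140:300,200:460],None,fx=3,fy=3))
E
```

```text
20.975 [0.4873 0.0285 0.2366] yaw 76.55 tilt [ 0.    -0.004] T [ 0.006 -0.065  0.043] F [-0.51  0.06  0.41] j7 -0.34 g 39.0
```

View pics/l4.png

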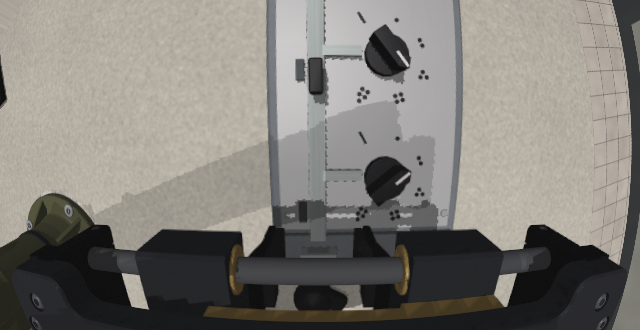

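View pics/s4.png

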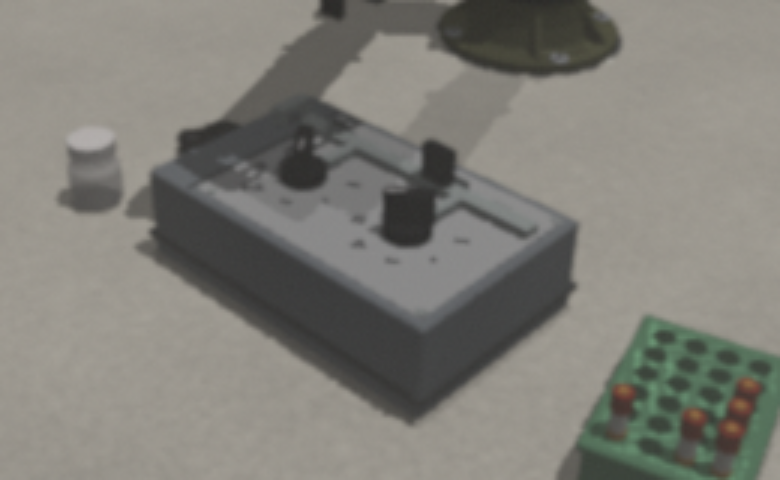

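```bash
python3 - <<'E'
from h import *
d=cams.get_image("wrist")
s=ctrl.get_state();M=Ro.from_rotvec(s["tool_rot"]).as_matrix()
yh=np.array([np.sin(np.radians(12.7)),np.cos(np.radians(12.7))]);A=np.array([.580,.140])
for v in (58,94):
    print(v,"box y mm",((onz(d,316,v,.134,True)[:2]-A)@yh)*1000+60)
# right dial top knob: line tail
for u,v in [(409,67),(409,175)]: print((onz(d,u,v,.131,True)[:2]-A)@yh*1000+60)
E
python3 - <<'E'
import sys;sys.path.insert(0,'.')
from h import *
d=cams.get_image("top");im=d["img"][:,:,::-1];cv2.imwrite("pics/t5.png",im)
a=cv2.imread("pics/top0.png")
h=lambda i,lo,hi:cv2.inRange(cv2.cvtColor(i,cv2.COLOR_BGR2HSV),lo,hi)
for i in (a,im):
    m=h(i,(45,60,30),(85,255,255))[150:240,180:240];print(cv2.moments(m,True)["m10"]/m.astype(bool).sum(),cv2.moments(m,True)["m01"]/m.astype(bool).sum())
E
```

```text
58 box y mm 54.67039260151434
94 box y mm 24.47478034110678
50.21852322827193
-43.777021369640636
29.41778697001034 46.65149948293692
29.41967044284243 46.57157569515963
```

View pics/t5.png

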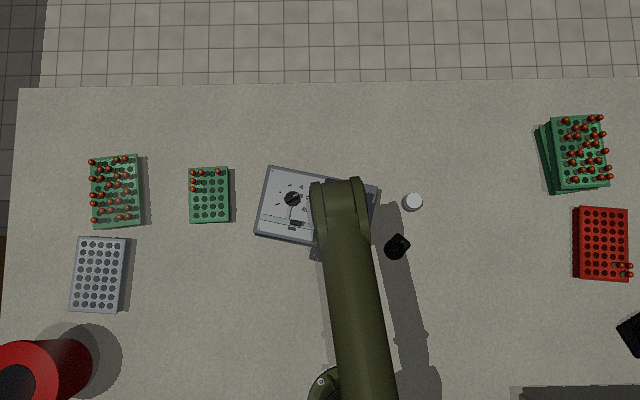

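```bash
python3 -c "
from bench import workorder
print(workorder.close_job())"
```

```text
the job is handed in; nothing more can be done
None
```

I opened the latch and handed in the job at about 21 s. Every check I made at the end agreed with that, and no verdict is reported.

- **Dials:** I turned each one with an 8 N grip in steps of about 2.5° near the catch, and let go as soon as its collar dropped flush. The right dial is at about 1.41 rad, between 1 and 2. The left dial is at about 3.03 rad, between 3 and 4. Both collars stayed down afterwards. The wrist torque about the dial axis stayed within about 0.06 Nm at every reading, so I saw no sign of forcing either catch.
- **Latch bar:** I gripped the tab and slid it left 35.1 mm by the arm's readings. After I let go, the camera put the tab at about 39.6 mm. I took the 4 mm difference as camera and position bias, since the stop is at 35 mm.
- **Surroundings:** In the overhead pictures the tube rack moved by less than 0.1 pixel. The jar and mouse look unmoved, though I only checked those by eye. The gripper is raised clear of the box and touches nothing.

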